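# Return loose fasteners to their stock trays

### The job

Four stray fasteners stand on the bench: return each to the tray that holds its own kind, placing it centred on the white pad in the empty front part of the tray, upright on its foot as it stands now. Set each one down rather than letting it drop, and leave the tape roll and the jar where they are.

Things in the scene. Friction and masses are not known exactly. Their poses are not given: they have to be found in the camera images.
- nut_mid (a point): Loose bright-steel hexagonal lock nut lying flat, blue plastic ring in its bore; 46 mm across flats (53 mm across corners), 32 mm tall, 0.25 kg. This point is its centre, 16 mm above its underside. z is up; one pair of flats faces +y and -y, the other pairs every 60 degrees about z.
- bolt_mid (a point): Loose yellow (gold-coloured) hex bolt standing on its head, round threaded shank pointing up; head 36 mm across flats (42 mm across corners) and 16 mm tall, shank 24 mm in diameter, 76 mm tall in all, 0.36 kg. This point is on its axis, 38 mm above its underside. z is along the shank, up. Grip it round the shank.
- eye_mid (a point): Loose black eye nut (lifting eye) upright on its round foot; 67 mm tall, 0.40 kg. Foot 46 mm across, narrowing up to 18 mm height; above it a flat-sided ring, 54 mm outside, 22 mm inside, 14 mm thick along y, its centre 40 mm above the underside. This point: on the axis, 33.5 mm above the underside; z up. Grip the ring's upper part across its thickness (along y), 52 mm above the underside.
- sleeve_mid (a point): Loose copper-coloured round spacer sleeve (thick tube) standing upright; 42 mm outside, 26 mm bore, 50 mm tall, 0.34 kg. This point is its centre, 25 mm above its underside; z is along its axis, up.
- pad_nut (a point): White round pad, 64 mm wide, flat, in the front of the fixed cardboard tray stocked with bright hex nuts. This point: its centre, on the tray floor, 4 mm above the table; z up, x towards the stock, y along the front edge. Empty front part 96 (x) by 124 mm (y) inside, lip 10 mm above the table; at x = 50 mm a divider 32 mm high, behind it to x = 130 mm fixed stock up to 70 mm above the table.
- pad_bolt (a point): White round pad, 64 mm wide, flat, in the front of the fixed cardboard tray stocked with yellow bolts, lying down. This point: its centre, on the tray floor, 4 mm above the table; z up, x towards the stock, y along the front edge. Empty front part 96 (x) by 124 mm (y) inside, lip 10 mm above the table; at x = 50 mm a divider 32 mm high, behind it to x = 130 mm fixed stock up to 70 mm above the table.
- pad_eye (a point): White round pad, 64 mm wide, flat, in the front of the fixed cardboard tray stocked with black eye nuts. This point: its centre, on the tray floor, 4 mm above the table; z up, x towards the stock, y along the front edge. Empty front part 96 (x) by 124 mm (y) inside, lip 10 mm above the table; at x = 50 mm a divider 32 mm high, behind it to x = 130 mm fixed stock up to 75 mm above the table.
- pad_sleeve (a point): White round pad, 64 mm wide, flat, in the front of the fixed cardboard tray stocked with copper-coloured sleeves. This point: its centre, on the tray floor, 4 mm above the table; z up, x towards the stock, y along the front edge. Empty front part 96 (x) by 124 mm (y) inside, lip 10 mm above the table; at x = 50 mm a divider 32 mm high, behind it to x = 130 mm fixed stock up to 100 mm above the table.
- tape_mid (a point): Loose roll of green tape lying flat, 64 mm in diameter, 24 mm tall; to be left alone. This point is its centre, 12 mm above the table.
- jar_mid (a point): Loose amber jar with a red cap, 44 mm in diameter, 60 mm tall; to be left alone. This point is its centre, 30 mm above the table.
There are look-alikes about, which are no part of the job. Leave any purple look-alike of the part that bears nut_mid alone.

How it is judged (in metres and radians):
At the end, for the whole second after the job is handed in: The hex nut, bolt, eye nut and sleeve each stand at rest on the floor of the tray with their own kind: centre within 15 mm (horizontally) of the pad's centre, height within 6 mm of standing on the tray's floor, tilted less than 0.12 rad from upright (horizontal distance between nut_mid and pad_nut below 0.015 m and z of nut_mid in the frame of pad_nut between 0.01 and 0.022 m and angle between each of nut_mid, bolt_mid, eye_mid, sleeve_mid's own z axis and vertical below 0.12 rad and linear speed of each of nut, bolt, eye, sleeve below 0.02 m/s and horizontal distance between bolt_mid and pad_bolt below 0.015 m and z of bolt_mid in the frame of pad_bolt between 0.032 and 0.044 m and horizontal distance between eye_mid and pad_eye below 0.015 m and z of eye_mid in the frame of pad_eye between 0.0275 and 0.0395 m and horizontal distance between sleeve_mid and pad_sleeve below 0.015 m and z of sleeve_mid in the frame of pad_sleeve between 0.019 and 0.031 m); the robot touches nothing.
It fails at once if a fastener is dropped or thrown: it moves faster than 0.6 m/s with the fingers off it ((contact force between the fingers and nut below 0.05 N and linear speed of nut above 0.6 m/s) or (contact force between the fingers and bolt below 0.05 N and linear speed of bolt above 0.6 m/s) or (contact force between the fingers and eye below 0.05 N and linear speed of eye above 0.6 m/s) or (contact force between the fingers and sleeve below 0.05 N and linear speed of sleeve above 0.6 m/s)).
It fails at once if the tape roll or the jar is moved by more than 30 mm (distance of any of tape_mid, jar_mid from where it was at the start of the episode above 0.03 m).
It also fails if it takes over 102 s, if anything falls off the work surface, if the arm or the gripper's body presses on something with over 40 N, if the wrist force passes 120 N, or if a joint passes its speed limit or range.

### The arm

A 6-joint arm with a two-finger parallel gripper is mounted at the origin on the work surface. World frame = base frame: x ahead of the robot, y to its left, z up, the work surface at z = 0. Lengths are in mm, angles in rad, forces in N, time in s.
With the tool pointing down it reaches from about 350 to 975 mm from the base axis. Payload 7.1 kg.
Tool frame: the origin (TCP) lies at the very end of the fingers, on their centre line; the grasp point (between the pads) lies 19 mm behind it; z points along the fingers, y is the direction in which the jaws open and shut (so a half turn about z gives the same grasp; the last joint's range is limited). The gripper opens to 88 mm and grips with 3 to 60 N. Pads are 20 mm wide; open, the fingers measure 115 mm over their backs; the gripper's body (75 mm by 178 mm) begins 61 mm behind the grasp point.
Start: joints at [1.321, 0.423, 1.63, -0, 1.089, -0.019], TCP at [142.941, 608.418, 222.675] pointing down, gripper open.
Joint ranges: [-3, 3], [-0.9, 2.11], [0.09, 2.58], [-1.31, 4.45], [0.11, 2.69], [-2.54, 2.54]. Speed limits (rad/s): [2.39, 2.39, 3.01, 3.14, 3.14, 3.14].

### API

Orientations are given as a rotation vector (axis times angle).
In Python, from workcell import * gives the robot as it stands.
- The arm moves only by the tool play_rows, never from a script. Its argument "plan" is text: rows parted by semicolons, each of 7 numbers parted by spaces: the finger opening in cm, from 0 to 8.78, then the shift along the tool's x, y, z in cm, then the turn, a rotation vector about the tool's x, y, z in degrees. A call has 1 to 20 rows; each row shifts and turns the commanded pose from where the row before left it, along the tool's axes as they then stand; what a row does not reach is not made up. A row lasts 1/8 s, in which the tool goes at most 62.5 mm and 10.7 degrees, less where a joint would pass 70% of its speed; a pose out of reach is approached as far as the arm can. A call is refused whole if a number of a shift passes 6.25 or a number of a turn 10.7, either way. A call with a gripper value outside its range is refused whole. The fingers move at their own pace and stop on an object; the grip force is fixed at half the most. Time passes only in rows, so rows that do not move let the fingers close. It gives the time, the measured TCP pose, the force and the opening at its end, in the units of the state.
- get_obs(): the state, without advancing time (a new reading comes with each control period).
- get_image(name): name is "side" or "top" or "wrist"; returns a dict with "pixels" (384x512x3 uint8, red, green, blue), "range_z" (384x512 float32, mm along the optical axis (not along the pixel's ray), 0 where there is no reading), "fx", "fy", "cx", "cy" (pixels), "eye" and "attitude" of the camera in the world. Camera axes: x right, y down, z forward; pixel columns grow to the right and rows downward; lengths in mm; the calibration is good to about 2 mm. A picture is of the moment at which its call begins.
- close_job(): hands the job in, once; it reports no verdict.
The state is a dict: "t": time; "qpos": joint angles; "qvel": joint speeds; "joint_torque": joint torques, N m; "ee_pos": TCP position; "orientation": TCP orientation; "ft_force": force on the tool from outside, world axes, zero at the start; "moment": the same for the moment, N m; "width": finger opening in mm.
Only numpy, scipy, OpenCV 4.12 (cv2) and the standard library are available. Lean on these libraries where they do the work, as an engineer would, in place of code of your own. Each camera call takes 0.05 s, during which the arm holds its last target. There are 200 camera calls.

## Working session

There is one attempt and no reset: what is moved stays moved. The work goes in short steps, Python scripts to look and compute and a tool call to move; the robot and the scene stay as the last step left them, time stands still between calls to the robot, and variables do not carry over. Pictures are saved under pics/ and viewed, about 12 in all and at most 16, crops included, and the job is handed in when it is done.

Besides the shell and the picture viewer there is one more tool, called after "Request:" as name(argument=value, ...) on one line, values as JSON. play_rows: Moves the arm, as the interface text tells. Its arguments: {"type":"object","properties":{"plan":{"type":"string"}},"required":["plan"]}

```bash
mkdir -p pics; ls; python3 - <<'E'
from workcell import *
import cv2,numpy as np
o=get_obs();print(o)
for n in("top","side"):
    d=get_image(n);np.savez(""+n+"0.npz",**d)
    cv2.imwrite(f"pics/{n}0.png",cv2.resize(d["pixels"][:,:,::-1],(800,600),interpolation=cv2.INTER_CUBIC))
    print(n,d["fx"],d["fy"],d["cx"],d["cy"],d["eye"],d["attitude"])
E
```

```text
pics
{'t': 0.0, 'qpos': array([ 1.32101924e+00,  4.23825402e-01,  1.63070923e+00, -6.03469737e-05,
        1.08861787e+00, -1.89778041e-02]), 'qvel': array([-1.18042824e-03,  1.01083102e-04, -5.03993540e-05,  8.73315168e-04,
        2.05597555e-04,  2.93296297e-04]), 'joint_torque': array([ 2.40097379e-04, -5.44611096e+01, -2.73676246e+01,  6.44880719e-02,
        2.23900226e-02, -1.03353518e-04]), 'ee_pos': array([142.80755601, 607.8747873 , 221.90379611]), 'orientation': array([-3.61672735e-01, -3.12054659e+00,  2.43923881e-03]), 'ft_force': array([-0.50198138, -0.39867032,  0.06190442]), 'moment': array([-0.05422923, -0.06844598, -0.04085017]), 'width': 87.69206282617665}
top 373.5005777497944 373.5005777497944 260.36994971895746 190.04823676760574 [251.04511881  22.34983872 998.53221504] [-2.07642923  2.14614931 -0.2303795 ]
side 499.5208765695992 499.5208765695992 249.82082770110642 191.96788402043273 [-201.05536803 -674.65449642  952.2809531 ] [-2.21056341  0.85422949 -0.39128497]
```

View pics/top0.png

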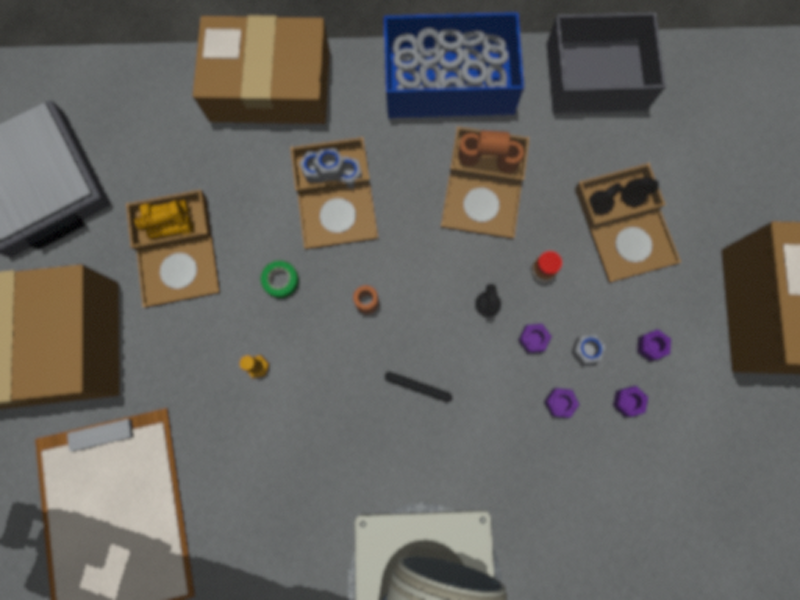

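View pics/side0.png

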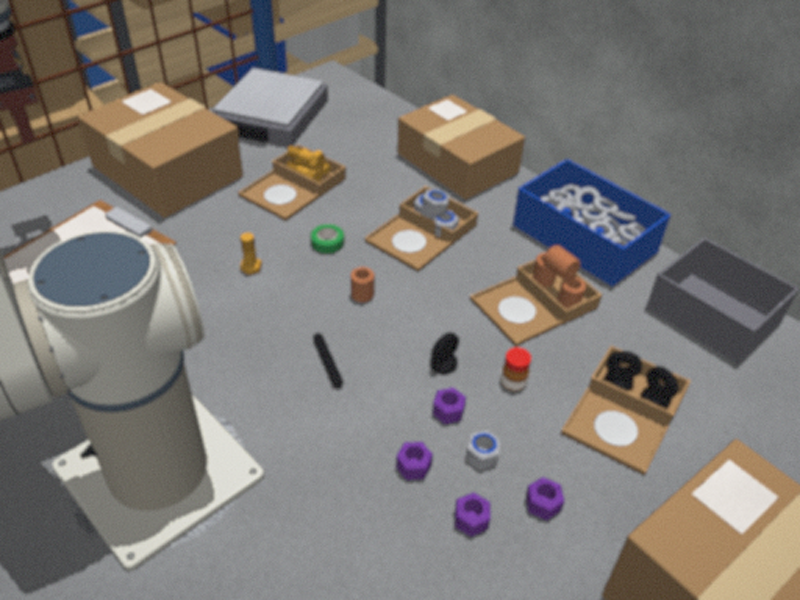

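Top view: bolt (254,366), sleeve (366,299), eye (489,300) and nut (590,349). The nut's look-alikes are the purple nuts (535,338), (655,345), (562,402) and (632,401). I choose the bright nut with the blue ring at (590,349). Pads: bolt (178,270), nut (337,215), sleeve (481,205), eye (634,244). The tape is at (279,279) and the jar at (548,264). The side view agrees.

```bash
cat > h.py <<'E'
import numpy as np,cv2
from scipy.spatial.transform import Rotation as R
def att(d):
    return R.from_rotvec(d["attitude"]).as_matrix()
def plane(d,uv,z):
    uv=np.atleast_2d(uv).astype(float)
    r=np.c_[(uv[:,0]-d["cx"])/d["fx"],(uv[:,1]-d["cy"])/d["fy"],np.ones(len(uv))]@att(d).T
    e=np.asarray(d["eye"]);return e+r*((z-e[2])/r[:,2])[:,None]
def cloud(d):
    v,u=np.mgrid[:384,:512];Z=d["range_z"]
    c=np.stack([(u-d["cx"])/d["fx"]*Z,(v-d["cy"])/d["fy"]*Z,Z],-1)
    P=c@att(d).T+np.asarray(d["eye"]);P[Z<=0]=np.nan;return P
def masks(d):
    h,s,v=cv2.split(cv2.cvtColor(d["pixels"],cv2.COLOR_RGB2HSV).astype(int))
    return dict(white=(s<45)&(v>150),gold=(h>12)&(h<28)&(s>160)&(v>90),copper=(h<13)&(s>90)&(v>60),black=(v<50),
      green=(h>40)&(h<85)&(s>90),red=((h<6)|(h>172))&(s>170),purple=(h>125)&(h<160)&(s>90),blue=(h>100)&(h<124)&(s>70))
def blobs(m,amin=20):
    n,l,st,c=cv2.connectedComponentsWithStats(m.astype(np.uint8))
    return [(c[i],st[i,4],l==i) for i in range(1,n) if st[i,4]>=amin]
E
python3 - <<'E'
from h import *
for n in("top","side"):
    d=dict(np.load(n+"0.npz"));P=cloud(d)
    for k,m in masks(d).items():
        for c,a,b in blobs(m):
            p=P[b];x0,x1=np.nanmin(p,0),np.nanmax(p,0)
            if not(250<np.nanmedian(p[:,0])<850) or a>1500: continue
            print(n,k,c.round(1),a,"med",np.nanmedian(p,0).round(),"z",x0[2].round(),x1[2].round(), "z4",plane(d,c,4)[0,:2].round(1) if k=="white" else "")
E
```

```text
top white [307.6 130.6] 384 med [ 632. -125.    5.] z -1.0 9.0 z4 [ 632.6 -125.2]
top white [215.6 137.3] 391 med [620. 134.   5.] z -1.0 11.0 z4 [620.9 134.4]
top white [405.6 155.9] 382 med [ 549. -393.    4.] z -1.0 10.0 z4 [ 549.3 -393.1]
top white [507.2 170.9] 263 med [ 463. -566.  150.] z 146.0 155.0 z4 [ 497.  -668.2]
top white [113.8 172.8] 412 med [527. 415.   4.] z -0.0 9.0 z4 [527.2 415.1]
top white [ 64.9 276.6] 93 med [253. 520.  16.] z 11.0 20.0 z4 [252.7 527.8]
top gold [103.2 140. ] 543 med [603. 431.  42.] z 5.0 73.0 z4 
top gold [116.8 130.6] 20 med [638. 401.  32.] z 10.0 48.0 z4 
top gold [161.7 232.9] 123 med [353. 267.  73.] z 12.0 79.0 z4 
top gold [ 97.5 268.7] 128 med [272. 444.   4.] z -0.0 8.0 z4 
top copper [314.1  94.8] 736 med [ 710. -139.   55.] z -3.0 102.0 z4 
top copper [350.7 168.8] 245 med [ 503. -224.   59.] z -4.0 64.0 z4 
top copper [233.7 190.9] 182 med [458.  84.  49.] z -3.0 55.0 z4 
top black [378.7  58.2] 1079 med [ 809. -327.   43.] z -759.0 78.0 z4 
top black [ 39.2 138. ] 858 med [606. 610.  30.] z 4.0 46.0 z4 
top black [399.6 124.2] 4
[... 4694 characters left out ...]
 -404.   41.] z 14.0 74.0 z4 
side green [209.1 153.4] 219 med [490. 218.  23.] z 2.0 32.0 z4 
side red [331.1 230.1] 176 med [ 499. -232.   61.] z 45.0 66.0 z4 
side purple [287.  259.1] 361 med [ 378. -205.   28.] z 1.0 38.0 z4 
side purple [264.6 294.3] 430 med [ 271. -241.   29.] z -0.0 38.0 z4 
side purple [348.3 318.6] 472 med [ 361. -403.   29.] z 3.0 38.0 z4 
side purple [302.  328.7] 486 med [ 270. -354.   30.] z 2.0 38.0 z4 
side blue [45.   2.6] 23 med [ 831. 2070. -229.] z -244.0 -94.0 z4 
side blue [279.5 124.7] 46 med [701. 142.  69.] z 53.0 77.0 z4 
side blue [285.9 139.1] 35 med [700. 109.  37.] z 18.0 43.0 z4 
side blue [309.5 283.1] 103 med [ 366. -290.   33.] z 8.0 38.0 z4
```

```bash
cat >> h.py <<'E'
PAD=dict(nut=(620.9,134.3),bolt=(527.1,415.1),sleeve=(632.7,-125.4),eye=(549.4,-393.0))
def go(o,xyz,yaw=None):
    """total turn (deg about tool z), then shift in cm in the turned, vertical tool frame; yaw = world angle of tool y, deg mod 180"""
    M=R.from_rotvec(o["orientation"]).as_matrix();y=np.degrees(np.arctan2(M[1,1],M[0,1]))
    dy=0 if yaw is None else (yaw-y+90)%180-90
    a=np.radians(y+dy);Y=np.array([np.cos(a),np.sin(a),0]);X=np.cross(Y,[0,0,-1])
    s=np.asarray(xyz)-o["ee_pos"]
    print("ee",o["ee_pos"].round(1),"yaw %.1f tiltz %s"%(y,M[:,2].round(3)),"q6 %.2f w %.1f"%(o["qpos"][5],o["width"]))
    print("turn rz %.1f (j6 would be about %.2f or so)"%(-dy,o["qpos"][5]),"shift cm",(np.array([s@X,s@Y,-s[2]])/10).round(2),"n rows",np.ceil(np.linalg.norm(s)/50))
E
python3 - <<'E'
from h import *
from workcell import get_obs
D={n:dict(np.load(n+"0.npz")) for n in("top","side")}
C={n:cloud(d) for n,d in D.items()};M={n:masks(d) for n,d in D.items()}
def pts(cx,cy,r,zlo,col,n):
    p=C[n];m=(np.hypot(p[...,0]-cx,p[...,1]-cy)<r)&(p[...,2]>zlo)
    if col: m&=M[n][col]
    return p[m]
for nm,a in dict(bolt=(353,267,30,66,"gold"),sleeve=(458,84,40,42,"copper"),eyetop=(444,-120,45,45,None),eyefoot=(444,-120,50,5,None),nut=(365,-291,40,24,None),nutblue=(365,-291,40,20,"blue"),tape=(498,231,50,15,"green"),jar=(503,-225,40,50,"red"),stock_nut=(700,145,90,25,None),stock_bolt=(603,431,90,25,None),stock_sl=(706,-139,90,25,None),stock_eye=(630,-382,90,25,None)).items():
    for n in D:
        p=pts(*a,n);c,r=cv2.minEnclosingCircle(p[:,:2].astype(np.float32))
        q=p[:,:2]-p[:,:2].mean(0);w,v=np.linalg.eigh(q.T@q/len(q))
        print(nm,n,len(p),"mean",p.mean(0).round(1),"circ",np.round(c,1),round(r,1),"sd",np.sqrt(w).round(1),"minor dir deg",np.degrees(np.arctan2(v[1,0],v[0,0])).round(1)%180)
# tray axes: white pad vs brown tray contour
d=D["top"];h,s,v=cv2.split(cv2.cvtColor(d["pixels"],cv2.COLOR_RGB2HSV).astype(int))
for k,(x,y) in PAD.items():
    p=C["top"];m=(np.abs(p[...,0]-x)<160)&(np.abs(p[...,1]-y)<100)&(h>8)&(h<22)&(s>70)&(s<170)|(np.hypot(p[...,0]-x,p[...,1]-y)<36)
    m=cv2.morphologyEx(m.astype(np.uint8),cv2.MORPH_CLOSE,np.ones((3,3)))
    b=max(blobs(m),key=lambda t:t[1])[2];q=p[b][:,:2];q=q[~np.isnan(q).any(1)]
    print(k,cv2.minAreaRect(q.astype(np.float32)))
o=get_obs();go(o,o["ee_pos"])
# crop of nut
c=np.hstack([cv2.resize(D["top"]["pixels"][195:245,350:417],(396,300),interpolation=cv2.INTER_CUBIC),cv2.resize(D["side"]["pixels"][260:310,276:343],(396,300),interpolation=cv2.INTER_CUBIC)])
cv2.imwrite("pics/nutcrop.png",c[:,:,::-1])
E
```

```text
bolt top 70 mean [351.9 269.6  75.4] circ [351.8 270.3] 11.6 sd [5.6 6. ] minor dir deg 123.5
bolt side 33 mean [349.5 266.1  74.1] circ [349.6 267.4] 10.3 sd [4.1 5.1] minor dir deg 153.0
sleeve top 136 mean [456.7  83.9  49.2] circ [457.1  84.5] 21.2 sd [11.7 12.8] minor dir deg 111.8
sleeve side 117 mean [455.   79.3  48.8] circ [454.1  82.3] 22.4 sd [10.5 12.7] minor dir deg 130.3
eyetop top 123 mean [ 444.9 -124.9   60.4] circ [ 447.5 -125.1] 25.6 sd [ 4.4 14.1] minor dir deg 88.7
eyetop side 148 mean [ 442.6 -128.7   59.1] circ [ 446.6 -128.9] 26.9 sd [ 4.3 14. ] minor dir deg 85.5
eyefoot top 258 mean [ 445.5 -122.2   37.6] circ [ 450.4 -108.4] 44.7 sd [ 9.6 13.8] minor dir deg 89.3
eyefoot side 404 mean [ 442.8 -131.6   34.7] circ [ 438.3 -122.8] 45.0 sd [ 8.5 14.7] minor dir deg 74.6
nut top 210 mean [ 361.8 -287.3   31. ] circ [ 362.5 -288.9] 26.0 sd [13.7 13.9] minor dir deg 32.19999999999999
nut side 274 mean [ 360.  -291.4   31.8] circ [ 361.8 -289.2] 26.3 sd [13.2 14.1] minor dir deg 123.4
nutblue top 81 mean [ 365.  -290.4   31.4] circ [ 363.4 -289.5] 17.9 sd [10.6 10.
[... 1327 characters left out ...]
9989
stock_eye side 1055 mean [ 627.1 -374.5   44. ] circ [ 634.1 -370.7] 76.8 sd [21.1 38.8] minor dir deg 14.699999999999989
nut ((665.8947143554688, 139.87954711914062), (204.75672912597656, 133.67335510253906), 7.6011810302734375)
bolt ((570.519775390625, 426.0078125), (201.8984832763672, 143.19189453125), 10.47158432006836)
sleeve ((679.653564453125, -135.01324462890625), (131.86265563964844, 208.8070526123047), 78.57244873046875)
eye ((591.0680541992188, -383.90264892578125), (195.93734741210938, 142.2312469482422), 13.6382474899292)
ee [142.8 607.9 222. ] yaw 76.8 tiltz [-0.    -0.001 -1.   ] q6 -0.02 w 88.0
turn rz 0.0 (j6 would be about -0.02 or so) shift cm [ 0.  0. -0.] n rows 0.0
```

View pics/nutcrop.png

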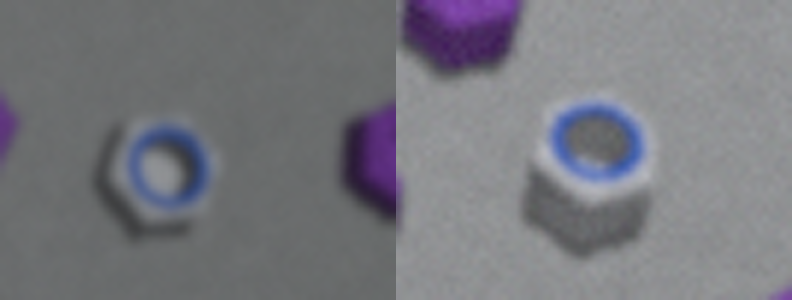

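The crop shows the bright nut with its blue ring (left panel about (160,175)). The purple nuts are at the crop edges, so the choice is confirmed. Bolt first.

```bash
python3 - <<'E'
from h import *
from workcell import get_obs
go(get_obs(),(351,269,160))
E
```

```text
ee [142.8 607.9 222. ] yaw 76.8 tiltz [-0.    -0.001 -1.   ] q6 -0.02 w 88.0
turn rz 0.0 (j6 would be about -0.02 or so) shift cm [-28.02 -28.23   6.2 ] n rows 9.0
```

Request:
play_rows(plan="8.78 -2.8 -2.8 0.6 0 0 0;8.78 -2.8 -2.8 0.6 0 0 0;8.78 -2.8 -2.8 0.6 0 0 0;8.78 -2.8 -2.8 0.6 0 0 0;8.78 -2.8 -2.8 0.6 0 0 0;8.78 -2.8 -2.8 0.6 0 0 0;8.78 -2.8 -2.8 0.6 0 0 0;8.78 -2.8 -2.8 0.6 0 0 0;8.78 -2.8 -2.8 0.6 0 0 0;8.78 -2.8 -3.0 0.8 0 0 0;8.78 0 0 0 0 0 0;8.78 0 0 0 0 0 0")

```text
t: 1.6
ee_pos: [351.0, 270.1, 160.7]
orientation: [-0.363, -3.12, -0.0]
ft_force: [0.5, -0.4, 0.8]
width: 88.0
```

```bash
cat >> h.py <<'E'
def wrist(name):
    from workcell import get_image
    d=get_image("wrist");np.savez(name+".npz",**d)
    cv2.imwrite(f"pics/{name}.png",d["pixels"][:,:,::-1]);return d
def loc(d,x,y,r,zlo,zhi,col=None):
    p=cloud(d);m=(np.hypot(p[...,0]-x,p[...,1]-y)<r)&(p[...,2]>zlo)&(p[...,2]<zhi)
    if col:m&=masks(d)[col]
    q=p[m]
    if len(q)<8: print("few",len(q));return q
    c,rr=cv2.minEnclosingCircle(q[:,:2].astype(np.float32))
    k=q[:,:2]-q[:,:2].mean(0);w,v=np.linalg.eigh(k.T@k/len(k))
    print(len(q),"mean",q.mean(0).round(1),"circ",np.round(c,1),round(rr,1),"sd",np.sqrt(w).round(1),"minor",np.degrees(np.arctan2(v[1,0],v[0,0])).round(1)%180)
    return q
E
python3 - <<'E'
from h import *
from workcell import get_obs
d=wrist("w1");print(d["eye"])
loc(d,351,269,30,68,85);loc(d,351,269,40,8,22)
go(get_obs(),(351,269,31))
E
```

```text
[272.55190683 290.09301257 323.50524199]
584 mean [350.6 273.5  75.9] circ [351.9 273.1] 12.5 sd [6.1 6.2] minor 45.400000000000006
432 mean [344.4 275.   15.7] circ [351.4 273.4] 20.2 sd [ 7.6 11.8] minor 167.4
ee [350.9 270.5 160.8] yaw 76.8 tiltz [ 0.  0. -1.] q6 -0.71 w 88.1
turn rz 0.0 (j6 would be about -0.71 or so) shift cm [-0.05 -0.14 12.98] n rows 3.0
```

View pics/w1.png

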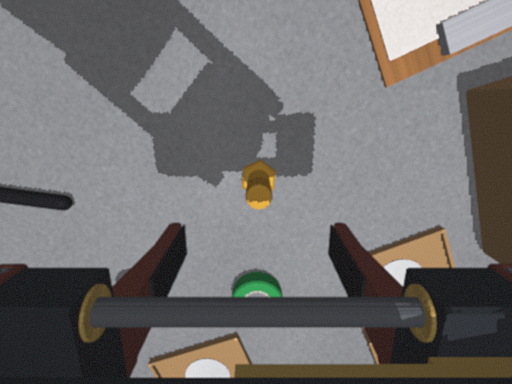

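The wrist view shows the bolt upright at (258,190), centred between the fingers. Going down to grasp.

Request:
play_rows(plan="8.78 0 0.1 4 0 0 0;8.78 0 0 4 0 0 0;8.78 0 0 3 0 0 0;8.78 0 0 2 0 0 0;8.78 0 0 0 0 0 0;1.0 0 0 0 0 0 0;1.0 0 0 0 0 0 0;1.0 0 0 0 0 0 0;1.0 0 0 0 0 0 0;1.0 0 0 0 0 0 0;1.0 0 0 0 0 0 0;1.0 0 0 0 0 0 0;1.0 0 0 0 0 0 0")

```text
t: 3.28
ee_pos: [351.3, 270.8, 30.6]
orientation: [-0.362, -3.121, 0.0]
ft_force: [-0.3, -0.4, -1.8]
width: 23.4
```

```bash
python3 - <<'E'
from h import *
from workcell import get_obs
go(get_obs(),(527.1,415.1,150),98)
E
```

```text
ee [351.3 270.8  30.6] yaw 76.8 tiltz [-0. -0. -1.] q6 -0.71 w 23.4
turn rz -21.2 (j6 would be about -0.71 or so) shift cm [-19.42  11.84 -11.94] n rows 6.0
```

Request:
play_rows(plan="1 0 0 -3 0 0 0;1 0 0 -4.5 0 0 0;1 0 0 -4.5 0 0 0;1 0 0 0 0 0 -10.6;1 0 0 0 0 0 -10.6;1 -3 2 0 0 0 0;1 -4 2.5 0 0 0 0;1 -4 2.5 0 0 0 0;1 -4 2.5 0 0 0 0;1 -3 1.8 0 0 0 0;1 -1.4 0.5 0 0 0 0;1 0 0 0 0 0 0;1 0 0 0 0 0 0")

```text
t: 4.9
ee_pos: [525.6, 413.4, 150.1]
orientation: [0.218, -3.132, 0.002]
ft_force: [-0.2, 0.1, -3.6]
width: 23.3
```

```bash
python3 - <<'E'
from h import *
from workcell import get_obs
go(get_obs(),(527.1,415.1,36),98)
E
```

```text
ee [525.6 413.4 150.1] yaw 98.0 tiltz [-0.002 -0.001 -1.   ] q6 -1.06 w 23.3
turn rz -0.0 (j6 would be about -1.06 or so) shift cm [-0.17  0.14 11.41] n rows 3.0
```

Request:
play_rows(plan="1 -0.2 0.1 4 0 0 0;1 0 0 4 0 0 0;1 0 0 2 0 0 0;1 0 0 1 0 0 0;1 0 0 0.3 0 0 0;1 0 0 0.2 0 0 0;1 0 0 0.1 0 0 0;1 0 0 0 0 0 0;1 0 0 0 0 0 0")

```text
t: 6.02
ee_pos: [529.0, 416.0, 35.0]
orientation: [-0.219, 3.134, 0.0]
ft_force: [-0.3, -0.3, -3.9]
width: 23.8
```

Request:
play_rows(plan="1 0 0 0.1 0 0 0;1 0 0 0 0 0 0;3 0 0 0 0 0 0;4 0 0 0 0 0 0;5 0 0 0 0 0 0;5 0 0 0 0 0 0;6 0 0 -2 0 0 0;6 0 0 -4.5 0 0 0;7 0 0 -5 0 0 0;8.7 0 0 -3 0 0 0;8.7 0 0 0 0 0 0")

```text
t: 7.4
ee_pos: [530.5, 417.1, 183.1]
orientation: [-0.218, 3.128, 0.006]
ft_force: [-0.8, 1.0, -0.2]
width: 85.3
```

```bash
python3 - <<'E'
from h import *
from workcell import get_obs,get_image
d=wrist("w2")
loc(d,527,415,35,68,90);loc(d,527,415,30,15,27)
p=plane(d,[c for c,a,b in blobs(masks(d)["white"],200)] or [[0,0]],4);print(p.round(1))
o=get_obs();go(o,(456.5,83.5,160),78.5)
E
```

```text
544 mean [527.8 418.   79.4] circ [529.5 418.3] 12.5 sd [6.2 6.3] minor 101.0
376 mean [522.1 417.3  20. ] circ [528.9 418.1] 20.0 sd [ 7.6 11.8] minor 9.0
[[502.5 333.1   4. ]
 [394.7 343.2   4. ]
 [502.2 231.5   4. ]
 [523.4 397.5   4. ]
 [527.  441.2   4. ]
 [619.7 135.9   4. ]
 [609.5 745.7   4. ]
 [791.6 474.    4. ]]
ee [529.4 416.3 180.7] yaw 98.0 tiltz [ 0.003  0.002 -1.   ] q6 -1.06 w 86.7
turn rz 19.5 (j6 would be about -1.06 or so) shift cm [  0.51 -34.07   2.07] n rows 7.0
```

View pics/w2.png

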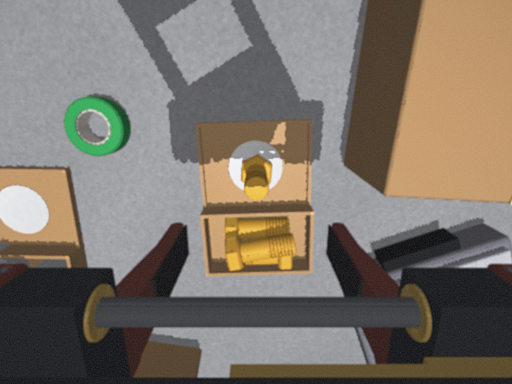

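Bolt is upright on its pad at (257,178), about 3 mm off centre. Next the sleeve.

Request:
play_rows(plan="8.78 0 0 0 0 0 9.8;8.78 0 0 0 0 0 9.7;8.78 0.1 -4 0 0 0 0;8.78 0.1 -5 0 0 0 0;8.78 0.1 -5 0 0 0 0;8.78 0.1 -5 0 0 0 0;8.78 0.1 -5 0.5 0 0 0;8.78 0 -5 0.5 0 0 0;8.78 0 -3 0.5 0 0 0;8.78 0 -2 0.5 0 0 0;8.78 0 0 0 0 0 0;8.78 0 0 0 0 0 0")

```text
t: 8.95
ee_pos: [455.9, 84.1, 158.3]
orientation: [-0.316, -3.125, 0.0]
ft_force: [-0.3, 0.7, 0.7]
width: 88.4
```

```bash
python3 - <<'E'
from h import *
from workcell import get_obs,get_image
d=wrist("w3")
loc(d,456.5,83.5,40,43,60);loc(d,456.5,83.5,40,43,60,"copper")
o=get_obs();go(o,(456.5,84,11),78.5)
E
```

```text
944 mean [456.6  85.8  49.9] circ [457.9  85.6] 21.2 sd [11.9 12.4] minor 81.1
897 mean [456.5  85.5  49.9] circ [457.8  85.3] 21.1 sd [11.6 12.5] minor 77.1
ee [456.1  84.4 158.5] yaw 78.5 tiltz [-0.  0. -1.] q6 -1.21 w 87.8
turn rz 0.0 (j6 would be about -1.21 or so) shift cm [-0.04 -0.03 14.75] n rows 3.0
```

Request:
play_rows(plan="8.78 -0.1 0.1 4 0 0 0;8.78 0 0 4.5 0 0 0;8.78 0 0 4 0 0 0;8.78 0 0 2 0 0 0;8.78 0 0 0 0 0 0;3 0 0 0 0 0 0;3 0 0 0 0 0 0;3 0 0 0 0 0 0;3 0 0 0 0 0 0;3 0 0 0 0 0 0;3 0 0 0 0 0 0;3 0 0 0 0 0 0")

```text
t: 10.5
ee_pos: [457.3, 84.4, 13.9]
orientation: [0.315, 3.126, -0.0]
ft_force: [-0.7, -0.9, 5.6]
width: 41.5
```

```bash
python3 - <<'E'
from h import *
from workcell import get_obs,get_image
o=get_obs();go(o,(632.7,-125.4,133),78.5)
E
```

```text
ee [457.3  84.4  13.9] yaw 78.5 tiltz [ 0. -0. -1.] q6 -1.21 w 41.5
turn rz -0.0 (j6 would be about -1.21 or so) shift cm [-21.37 -17.07 -11.91] n rows 6.0
```

Request:
play_rows(plan="3 0 0 -3 0 0 0;3 0 0 -4.5 0 0 0;3 0 0 -4.5 0 0 0;3 -3 -2.4 0 0 0 0;3 -4 -3.2 0 0 0 0;3 -4 -3.2 0 0 0 0;3 -4 -3.2 0 0 0 0;3 -4 -3.2 0 0 0 0;3 -2.4 -1.9 0 0 0 0;3 0 0 0 0 0 0;3 0 0 0 0 0 0")

```text
t: 11.88
ee_pos: [631.4, -125.3, 132.6]
orientation: [-0.315, -3.123, -0.001]
ft_force: [0.4, 0.4, -2.7]
width: 42.0
```

```bash
python3 - <<'E'
from h import *
from workcell import get_obs,get_image
o=get_obs();go(o,(632.7,-125.4,18),78.5)
E
```

```text
ee [ 631.4 -125.3  132.6] yaw 78.5 tiltz [-0.002  0.001 -1.   ] q6 -1.58 w 42.0
turn rz -0.0 (j6 would be about -1.58 or so) shift cm [-1.300e-01  1.000e-02  1.146e+01] n rows 3.0
```

Request:
play_rows(plan="3 0 0 4 0 0 0;3 0 0 4 0 0 0;3 0 0 2 0 0 0;3 0 0 1 0 0 0;3 0 0 0.3 0 0 0;3 0 0 0.2 0 0 0;3 0 0 0 0 0 0;3 0 0 0 0 0 0")

```text
t: 12.88
ee_pos: [633.1, -125.9, 19.4]
orientation: [0.315, 3.125, -0.0]
ft_force: [0.2, -0.2, -3.1]
width: 41.6
```

Request:
play_rows(plan="3 0 0 0.1 0 0 0;3 0 0 0.05 0 0 0;3 0 0 0 0 0 0;3 0 0 0 0 0 0;4.5 0 0 0 0 0 0;5 0 0 0 0 0 0;6 0 0 0 0 0 0;6.5 0 0 0 0 0 0;6.5 0 0 0 0 0 0;6.5 0 0 -2 0 0 0;6.5 0 0 -4.5 0 0 0;7 0 0 -5 0 0 0;8.7 0 0 -4 0 0 0;8.7 0 0 0 0 0 0")

```text
t: 14.62
ee_pos: [635.3, -126.4, 177.6]
orientation: [0.314, 3.117, -0.002]
ft_force: [-0.7, 0.5, -0.2]
width: 85.6
```

```bash
python3 - <<'E'
from h import *
from workcell import get_obs,get_image
d=wrist("w4")
loc(d,632.7,-125.4,40,46,66,"copper")
o=get_obs();go(o,(445,-126.5,160),88)
E
```

```text
816 mean [ 632.8 -124.    53.8] circ [ 633.7 -123.9] 21.0 sd [11.5 12.6] minor 75.3
ee [ 633.8 -126.   175.1] yaw 78.5 tiltz [ 0.004 -0.001 -1.   ] q6 -1.58 w 86.2
turn rz -9.5 (j6 would be about -1.58 or so) shift cm [18.87 -0.71  1.51] n rows 4.0
```

View pics/w4.png

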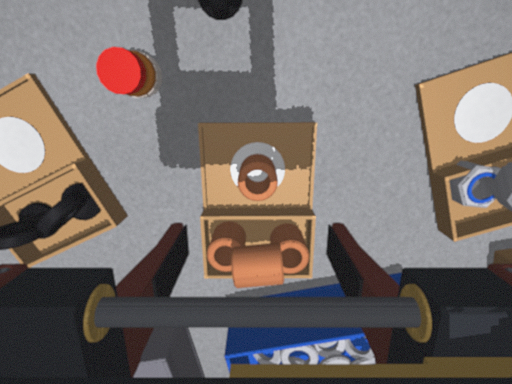

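Sleeve upright on its pad at (257,180). The eye is next; jar is at (120,70), clear of the path.

Request:
play_rows(plan="8.78 0 0 0 0 0 -9.5;8.78 4 -0.2 0.3 0 0 0;8.78 5 -0.2 0.4 0 0 0;8.78 5 -0.2 0.4 0 0 0;8.78 3.3 -0.1 0.4 0 0 0;8.78 1.6 0 0 0 0 0;8.78 0 0 0 0 0 0;8.78 0 0 0 0 0 0")

```text
t: 15.68
ee_pos: [445.1, -126.4, 157.5]
orientation: [0.055, 3.14, -0.001]
ft_force: [0.4, 0.4, -0.5]
width: 87.9
```

```bash
python3 - <<'E'
from h import *
from workcell import get_obs,get_image
d=wrist("w5")
loc(d,445,-126,45,58,80);loc(d,445,-126,45,45,80);q=loc(d,445,-126,45,-20,80,"black")
print(cv2.minAreaRect(loc(d,445,-126,45,50,80)[:,:2].astype(np.float32)))
o=get_obs();go(o,(445,-126.5,33),88)
E
```

```text
596 mean [ 446.1 -124.7   64.5] circ [ 448.1 -124.5] 21.0 sd [ 3.9 11.2] minor 88.8
749 mean [ 442.8 -124.6   62.2] circ [ 446.5 -125. ] 24.8 sd [ 3.9 13.4] minor 88.6
1188 mean [ 441.9 -124.9   40.5] circ [ 445.9 -125.1] 24.8 sd [ 9.8 12.5] minor 85.9
711 mean [ 443.8 -124.7   62.9] circ [ 447.3 -125. ] 24.1 sd [ 3.9 12.9] minor 88.8
((447.2874450683594, -124.82176208496094), (13.33816146850586, 47.14936447143555), 88.2912368774414)
ee [ 445.1 -126.4  157.4] yaw 88.0 tiltz [ 0.001 -0.    -1.   ] q6 -1.84 w 87.6
turn rz -0.0 (j6 would be about -1.84 or so) shift cm [ 1.000e-02 -1.000e-02  1.244e+01] n rows 3.0
```

View pics/w5.png

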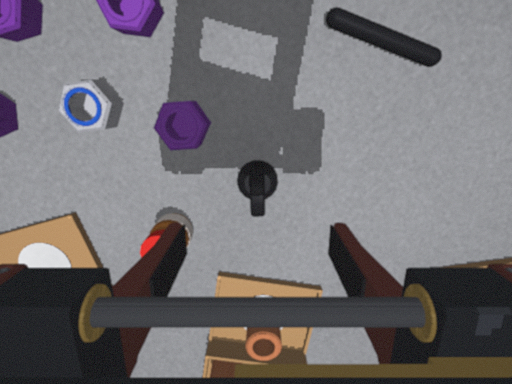

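Wrist view: eye at (258,195), ring plane along the image vertical, centred between the fingers. Jar at (165,235) is outside the finger sweep.

Request:
play_rows(plan="6 -0.1 0.1 3 0 0 0;6 0 0 4 0 0 0;6 0 0 3.5 0 0 0;6 0 0 2 0 0 0;6 0 0 0 0 0 0;0.3 0 0 0 0 0 0;0.3 0 0 0 0 0 0;0.3 0 0 0 0 0 0;0.3 0 0 0 0 0 0;0.3 0 0 0 0 0 0;0.3 0 0 0 0 0 0;0.3 0 0 0 0 0 0;0.3 0 0 0 0 0 0")

```text
t: 17.35
ee_pos: [444.7, -125.3, 32.3]
orientation: [0.055, 3.141, -0.0]
ft_force: [-2.1, -3.6, 4.9]
width: 13.6
```

```bash
python3 - <<'E'
from h import *
from workcell import get_obs,get_image
o=get_obs();go(o,(549.4,-393,153))
E
```

```text
ee [ 444.7 -125.3   32.3] yaw 88.0 tiltz [ 0. -0. -1.] q6 -1.84 w 13.6
turn rz 0.0 (j6 would be about -1.84 or so) shift cm [-11.41 -26.38 -12.07] n rows 7.0
```

Request:
play_rows(plan="0.3 0 0 -3 0 0 0;0.3 0 0 -4.5 0 0 0;0.3 0 0 -4.5 0 0 0;0.3 -1.2 -3 0 0 0 0;0.3 -1.8 -4.2 0 0 0 0;0.3 -1.9 -4.4 0 0 0 0;0.3 -1.9 -4.4 0 0 0 0;0.3 -1.9 -4.4 0 0 0 0;0.3 -1.5 -3.5 0 0 0 0;0.3 -1 -2.5 0 0 0 0;0.3 0 0 0 0 0 0;0.3 0 0 0 0 0 0")

```text
t: 18.85
ee_pos: [546.2, -391.8, 150.8]
orientation: [-0.056, -3.139, -0.003]
ft_force: [-0.5, 0.3, -4.9]
width: 13.8
```

```bash
python3 - <<'E'
from h import *
from workcell import get_obs,get_image
o=get_obs();go(o,(547.7,-393,36.3))
E
```

```text
ee [ 546.2 -391.8  150.8] yaw 88.0 tiltz [-0.002  0.002 -1.   ] q6 -2.18 w 13.8
turn rz 0.0 (j6 would be about -2.18 or so) shift cm [-0.15 -0.12 11.45] n rows 3.0
```

Request:
play_rows(plan="0.3 0 0 4 0 0 0;0.3 0 0 4 0 0 0;0.3 0 0 2 0 0 0;0.3 0 0 0.9 0 0 0;0.3 0 0 0.3 0 0 0;0.3 0 0 0.1 0 0 0;0.3 0 0 0 0 0 0;0.3 0 0 0 0 0 0")

```text
t: 19.85
ee_pos: [547.5, -393.2, 39.9]
orientation: [0.056, 3.14, -0.001]
ft_force: [-0.5, -0.1, -4.8]
width: 13.8
```

Request:
play_rows(plan="0.3 0 0 0.15 0 0 0;0.3 0 0 0.1 0 0 0;0.3 0 0 0.05 0 0 0;0.3 0 0 0 0 0 0;0.3 0 0 0 0 0 0")

```text
t: 20.48
ee_pos: [547.2, -393.0, 36.5]
orientation: [0.056, 3.141, -0.0]
ft_force: [-2.1, 0.8, 0.2]
width: 13.9
```

Contact shows (the weight has come off the wrist). Releasing.

Request:
play_rows(plan="2 0 0 0 0 0 0;3 0 0 0 0 0 0;4 0 0 0 0 0 0;5 0 0 0 0 0 0;5 0 0 0 0 0 0;5 0 0 -2 0 0 0;6 0 0 -4.5 0 0 0;7 0 0 -5 0 0 0;8.7 0 0 -3 0 0 0;8.7 0 0 0 0 0 0")

```text
t: 21.72
ee_pos: [548.9, -394.2, 185.7]
orientation: [0.055, 3.135, -0.006]
ft_force: [-0.8, -0.5, -0.2]
width: 85.6
```

```bash
python3 - <<'E'
from h import *
from workcell import get_obs,get_image
d=wrist("w6")
loc(d,549,-393,40,45,85);loc(d,549,-393,36,8,24,"black")
o=get_obs();go(o,(363.5,-290,180))
E
```

```text
660 mean [ 545.3 -390.8   65.9] circ [ 549.1 -390.8] 25.2 sd [ 3.9 13.7] minor 87.7
407 mean [ 546.9 -393.1   18.4] circ [ 549.9 -392.2] 21.5 sd [ 9.7 13.8] minor 0.8000000000000114
ee [ 547.8 -393.4  183.2] yaw 88.0 tiltz [ 0.003 -0.002 -1.   ] q6 -2.18 w 86.7
turn rz 0.0 (j6 would be about -2.18 or so) shift cm [18.78  9.68  0.32] n rows 5.0
```

View pics/w6.png

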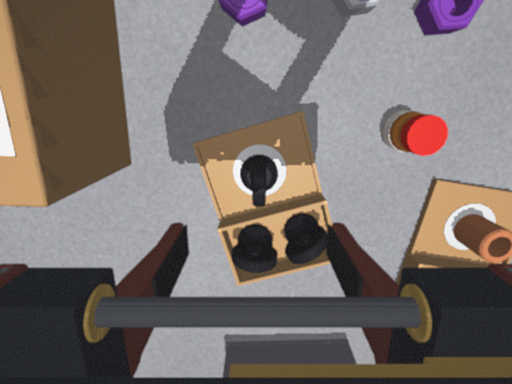

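Eye upright, centred on its pad at (258,178). Now the nut.

Request:
play_rows(plan="8.78 3 1.6 0 0 0 0;8.78 4 2 0 0 0 0;8.78 4 2 0.1 0 0 0;8.78 4 2 0.2 0 0 0;8.78 2.8 1.5 0 0 0 0;8.78 1 0.6 0 0 0 0;8.78 0 0 0 0 0 0;8.78 0 0 0 0 0 0")

```text
t: 22.78
ee_pos: [363.9, -290.1, 178.2]
orientation: [0.055, 3.14, -0.001]
ft_force: [0.6, -0.7, 1.0]
width: 87.5
```

```bash
python3 - <<'E'
from h import *
from workcell import get_obs,get_image
d=wrist("w7")
q=loc(d,363.5,-290,38,29,36);loc(d,363.5,-290,38,20,40,"blue")
c=cv2.minEnclosingCircle(q[:,:2].astype(np.float32))[0]
hull=cv2.convexHull(q[:,:2].astype(np.float32))[:,0]
for a in range(0,180,3):
    u=np.array([np.cos(np.radians(a)),np.sin(np.radians(a))]);s=hull@u;print(a,(s.max()-s.min()).round(1),end="; ")
o=get_obs();go(o,(363.5,-290,5))
E
```

```text
1021 mean [ 361.7 -287.5   32.5] circ [ 363.4 -287.5] 26.1 sd [13.6 13.7] minor 61.099999999999994
362 mean [ 363.6 -288.    33.4] circ [ 363.2 -287.6] 18.0 sd [10.9 11.2] minor 125.1
0 47.6; 3 46.8; 6 46.2; 9 46.8; 12 47.8; 15 48.8; 18 49.5; 21 50.2; 24 50.7; 27 51.1; 30 51.4; 33 51.7; 36 51.7; 39 51.7; 42 51.5; 45 51.1; 48 50.6; 51 50.0; 54 49.3; 57 48.4; 60 47.4; 63 46.5; 66 46.0; 69 46.8; 72 47.7; 75 48.5; 78 49.2; 81 49.8; 84 50.3; 87 50.6; 90 50.9; 93 51.2; 96 51.3; 99 51.3; 102 51.2; 105 50.9; 108 50.5; 111 49.9; 114 49.2; 117 48.4; 120 47.5; 123 46.6; 126 46.3; 129 47.4; 132 48.5; 135 49.4; 138 50.1; 141 50.8; 144 51.4; 147 51.8; 150 52.1; 153 52.2; 156 52.2; 159 52.1; 162 51.8; 165 51.3; 168 50.8; 171 50.0; 174 49.2; 177 48.3; ee [ 363.9 -290.1  178.2] yaw 88.0 tiltz [ 0.001 -0.    -1.   ] q6 -2.23 w 87.8
turn rz 0.0 (j6 would be about -2.23 or so) shift cm [4.000e-02 1.000e-02 1.732e+01] n rows 4.0
```

View pics/w7.png

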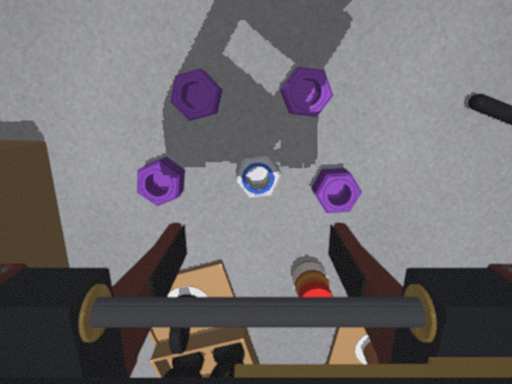

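Wrist view: nut at (258,180) between the purple nuts at (160,182), (337,190), (196,94) and (307,91). Its flats face 6°, 66° and 126°. I use 66° with a narrow opening, which leaves about 20 mm to the purple neighbours.

Request:
play_rows(plan="6.4 0 0 0 0 0 10.7;6.4 0 0 0 0 0 10.7;6.4 0 0.15 4 0 0 0;6.4 0 0 4 0 0 0;6.4 0 0 0 0 0 0;6.4 0 0 0 0 0 0")

```text
t: 23.58
ee_pos: [364.2, -288.6, 98.9]
orientation: [0.637, 3.076, -0.001]
ft_force: [0.1, -1.2, 0.7]
width: 64.0
```

```bash
python3 - <<'E'
from h import *
from workcell import get_obs,get_image
o=get_obs();go(o,(363.4,-288.5,5))
E
```

```text
ee [ 364.2 -288.6   98.9] yaw 66.6 tiltz [ 0.001 -0.    -1.   ] q6 -1.86 w 64.0
turn rz 0.0 (j6 would be about -1.86 or so) shift cm [ 0.08 -0.02  9.39] n rows 2.0
```

Request:
play_rows(plan="6.4 0.1 0 3 0 0 0;6.4 0 0 3 0 0 0;6.4 0 0 2 0 0 0;6.4 0 0 1.3 0 0 0;6.4 0 0 0 0 0 0;3.5 0 0 0 0 0 0;3.5 0 0 0 0 0 0;3.5 0 0 0 0 0 0;3.5 0 0 0 0 0 0;3.5 0 0 0 0 0 0;3.5 0 0 0 0 0 0")

```text
t: 24.95
ee_pos: [363.1, -288.2, 6.0]
orientation: [0.637, 3.075, -0.002]
ft_force: [-1.3, 0.3, 7.5]
width: 45.8
```

```bash
python3 - <<'E'
from h import *
from workcell import get_obs,get_image
o=get_obs();go(o,(620.9,134.3,150),97)
E
```

```text
ee [ 363.1 -288.2    6. ] yaw 66.6 tiltz [ 0.001 -0.001 -1.   ] q6 -1.86 w 45.8
turn rz -30.4 (j6 would be about -1.86 or so) shift cm [-30.74  38.79 -14.4 ] n rows 11.0
```

Request:
play_rows(plan="3.5 0 0 -3 0 0 0;3.5 0 0 -4.5 0 0 0;3.5 0 0 -4.5 0 0 0;3.5 0 0 -3 0 0 0;3.5 -0.5 3.5 0 0 0 0;3.5 -0.7 5 0 0 0 0;3.5 -0.7 5 0 0 0 0;3.5 -0.7 5 0 0 0 0;3.5 -0.7 5 0 0 0 0;3.5 -0.7 5 0 0 0 0;3.5 -0.7 5 0 0 0 0;3.5 -0.7 5 0 0 0 0;3.5 -0.7 5 0 0 0 0;3.5 -0.5 3.5 0 0 0 0;3.5 -0.3 2 0 0 0 0;3.5 0 0 0 0 0 -10.1;3.5 0 0 0 0 0 -10.1;3.5 0 0 0 0 0 -10.1;3.5 0 0 0 0 0 0;3.5 0 0 0 0 0 0")

```text
t: 27.45
ee_pos: [620.2, 134.2, 155.1]
orientation: [0.182, -3.136, 0.0]
ft_force: [0.3, 0.1, -2.1]
width: 45.8
```

```bash
python3 - <<'E'
from h import *
from workcell import get_obs,get_image
o=get_obs();go(o,(620.9,134.3,10))
E
```

```text
ee [620.2 134.2 155.1] yaw 96.7 tiltz [-0.001 -0.    -1.   ] q6 -1.49 w 45.8
turn rz 0.0 (j6 would be about -1.49 or so) shift cm [-7.000e-02  1.000e-02  1.451e+01] n rows 3.0
```

Request:
play_rows(plan="3.5 0 0 4 0 0 0;3.5 0 0 4 0 0 0;3.5 0 0 4 0 0 0;3.5 0 0 1.5 0 0 0;3.5 0 0 0.7 0 0 0;3.5 0 0 0.2 0 0 0;3.5 0 0 0 0 0 0;3.5 0 0 0 0 0 0")

```text
t: 28.45
ee_pos: [621.3, 134.7, 12.3]
orientation: [-0.188, 3.134, 0.0]
ft_force: [1.0, 0.4, -3.4]
width: 45.8
```

Request:
play_rows(plan="3.5 0 0 0.1 0 0 0;3.5 0 0 0.05 0 0 0;3.5 0 0 0 0 0 0;3.5 0 0 0 0 0 0")

```text
t: 28.95
ee_pos: [620.7, 134.6, 10.1]
orientation: [-0.188, 3.136, 0.0]
ft_force: [-1.7, 0.9, 2.5]
width: 45.7
```

Contact. Releasing and retreating.

Request:
play_rows(plan="5 0 0 0 0 0 0;5.5 0 0 0 0 0 0;6.2 0 0 0 0 0 0;6.5 0 0 0 0 0 0;6.5 0 0 0 0 0 0;6.5 0 0 -2 0 0 0;6.5 0 0 -4.5 0 0 0;7 0 0 -5 0 0 0;7 0 0 -5 0 0 0;7 4 0 -1 0 0 0;7 5 0 0 0 0 0;7 5 0 0 0 0 0;7 3 0 0 0 0 0;7 0 0 0 0 0 0;7 0 0 0 0 0 0")

```text
t: 30.82
ee_pos: [453.4, 114.6, 185.8]
orientation: [-0.188, 3.133, 0.001]
ft_force: [-0.6, 0.0, -0.1]
width: 69.9
```

```bash
python3 - <<'E'
from h import *
from workcell import get_obs,get_image
ds={n:get_image(n) for n in("top","side")}
cv2.imwrite("pics/end.png",cv2.resize(ds["top"]["pixels"][60:300,80:450],(800,519),interpolation=cv2.INTER_CUBIC)[:,:,::-1])
cv2.imwrite("pics/endside.png",cv2.resize(ds["side"]["pixels"],(800,600),interpolation=cv2.INTER_CUBIC)[:,:,::-1])
for n,d in ds.items():
    for nm,a in dict(bolt=(*PAD["bolt"],30,70,90,"gold"),sleeve=(*PAD["sleeve"],40,46,62,"copper"),eye=(*PAD["eye"],40,48,80),nut=(*PAD["nut"],40,28,45),tape=(498,231,50,15,30,"green"),jar=(503,-225,40,50,70,"red")).items():
        print(n,nm,PAD.get(nm));loc(d,*a)
E
```

```text
top bolt (527.1, 415.1)
66 mean [529.8 415.6  79.4] circ [529.8 416.5] 12.1 sd [5.7 6.4] minor 28.099999999999994
top sleeve (632.7, -125.4)
120 mean [ 631.1 -123.7   53.3] circ [ 632.  -124.8] 20.8 sd [11.1 12.7] minor 84.5
top eye (549.4, -393.0)
141 mean [ 546.5 -390.1   62.7] circ [ 549.5 -392. ] 26.7 sd [ 4.3 14.3] minor 90.2
top nut (620.9, 134.3)
few 5
top tape None
few 0
top jar None
157 mean [ 504.1 -224.3   59.6] circ [ 505.1 -226. ] 19.6 sd [9.  9.8] minor 42.30000000000001
side bolt (527.1, 415.1)
32 mean [528.4 410.4  78.2] circ [529.5 408.5] 12.0 sd [4.2 6.5] minor 117.3
side sleeve (632.7, -125.4)
127 mean [ 631.8 -128.    53.2] circ [ 634.7 -127. ] 23.5 sd [10.8 13.2] minor 122.3
side eye (549.4, -393.0)
160 mean [ 542.7 -394.2   63.6] circ [ 548.5 -397. ] 26.6 sd [ 4.3 13.5] minor 83.9
side nut (620.9, 134.3)
152 mean [618.1 131.9  35.6] circ [618.3 134.6] 27.0 sd [13.5 14. ] minor 114.8
side tape None
159 mean [496.3 226.6  24. ] circ [500.1 230. ] 32.4 sd [17.6 18.8] minor 123.4
side jar None
163 mean [ 501.2 -230.8   59.8] circ [ 503.6 -228.9] 19.3 sd [ 8.7 10.1] minor 117.4
```

View pics/end.png

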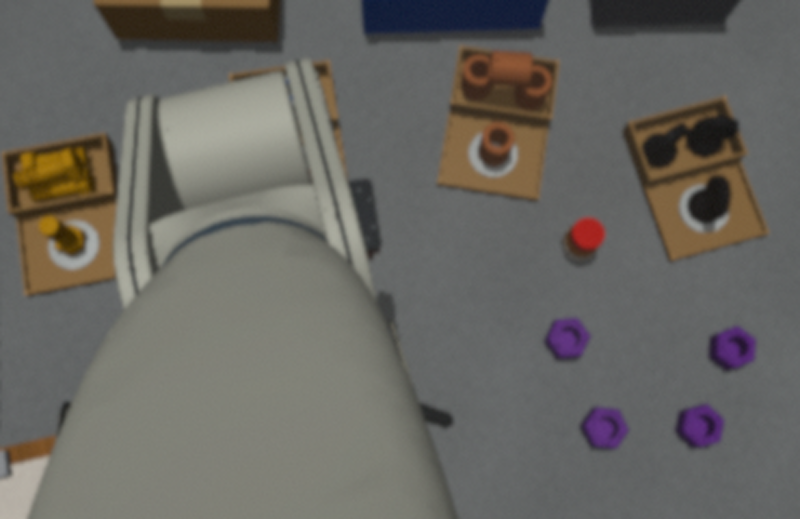

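View pics/endside.png

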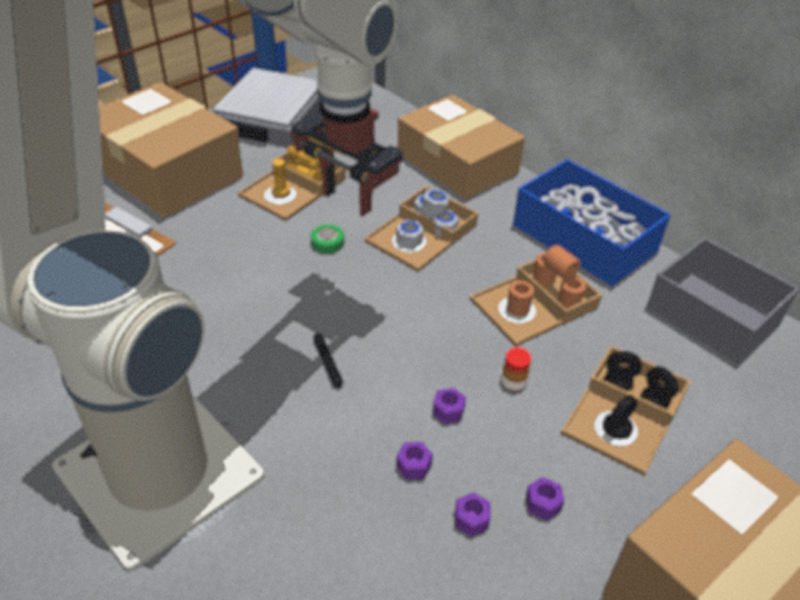

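Both views show all four parts upright on their pads. In the side view they are bolt (281,178), nut (409,235), sleeve (519,300) and eye (619,418). The tape, jar and purple nuts are where they were. Handing in.

```bash
python3 -c "
from workcell import *
print(close_job())"
```

```text
the job is handed in; nothing more can be done
None
```

All four fasteners (bolt, sleeve, eye nut and hex nut) were set down on the pads of their own trays, and the job was handed in at about 31 s.

**Placement:** In the last top and side views all four stand upright on the tray floor. The top view puts the sleeve and eye within about 1 mm of their pad centres and the bolt within about 3 mm. The top camera could not see the nut because the arm covered it; the side view puts it about 3 mm off.

**Disagreement:** The side view read the bolt about 7 mm and the eye about 4 mm off. It shows only the near faces, and it also read parts low in y at the start. All readings are inside the 15 mm limit.

**Left alone:** The jar and tape moved less than 2 mm by the camera readings, checked for the tape in the side view only as the arm covered it from above. All four purple nuts look untouched in the images. At hand-in the open gripper was about 185 mm above the bench, touching nothing.

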